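# Check the glaze scale, then tare the cup

## Task

Check the bench scale with the large hexagonal weight: set it gently in the middle of the pan, let go and leave it about a second to settle, then put it away flat in its empty pocket in the wooden weight block. After that stand the bisque cup upright in the middle of the pan, let go, and press the round tare key when the pan is still. Neither drop things on the pan nor press it down to its stop, and do not disturb the bowl, the brush or the small weight.

Things in the scene. Friction and masses are not known exactly. Their poses are not given: they have to be found in the camera images.
- scale: Low grey electronic bench scale, fixed on the bench, 210 (x) by 170 (y) mm, housing 44 mm high (36 mm at the keypad). Origin: centre of its underside. Its x axis points from the keypad end (towards the robot) to the pan end.
- pan_top (a point): Centre of the top face of the scale's round flat stainless pan, 130 mm across, without a rim, turned with fine concentric rings about its centre. 60 mm above the bench when empty, 30 mm along +x from the scale's origin. The point goes down with the pan.
- pan (a joint): How far the pan has sunk, in m: 0 empty. It is carried on a damped spring of 1200 N/m: the check weight alone sinks it 4 mm, the cup 1 mm. It meets its overload stop at 0.010.
- tare_top (a point): Top centre of the tare key, the only round key: a 22 mm button in a 38 mm collar on the keypad, left (+y) of the display, at (-78, +48) mm from the scale's origin; top 50 mm above the bench, standing 8 mm proud of its collar. It is pressed straight down.
- tare (a joint): Travel of the tare key in m: 0 out, 0.004 fully down (4 N); it springs back. It counts from 0.0025.
- check_weight: The 500 g check weight: dark cast-iron hexagonal block standing free on the bench, 50 mm across its flats (58 over the corners), body 30 mm high with a 4 mm bevel round its foot, and a 22 mm lifting knob on top that rises to 44 mm. Origin: centre of its underside; z up through the knob. Two flats face its +x and -x; the others follow every 60 degrees.
- weight_block: Wooden weight block, fixed on the bench, 84 (x) by 168 (y) by 22 mm high, with two hexagonal pockets in a row along its y axis: the large empty one and a smaller one that holds the small weight. Origin: about the centre of its underside.
- pocket_floor (a point): Centre of the floor of the large empty pocket, 36 mm along the block's -y from its origin, 10 mm above the bench. The pocket is hexagonal, 54 mm across flats, 12 mm deep, two of its flats facing the block's +x and -x (corners along its y).
- small_weight: The 200 g weight, same form, 38 mm across flats, 32 mm high with its knob, standing in its own pocket 82 mm from the centre of the empty one. Leave it there.
- cup: Off-white unglazed round cup, straight sided, 60 mm outside diameter, 68 mm high, wall 4 mm, open at the top, about 140 g. Origin: centre of its underside; z up.
- bowl: Small dark open bowl, 96 mm across and 40 mm high, standing on the bench. Origin: centre of its underside. Not part of the job.
- brush: Brush 190 mm long lying at the far side of the bench along its own x axis. Not part of the job.
There are look-alikes about, which are no part of the job. Several things have the shape of the weight_block; the one meant has the colours described above.

How it is judged:
On the way, in this order (a step that is already met when the one before it is completed fails the run):
1. the check weight stands in the middle of the pan, released, for about a second (horizontal distance between check_weight and pan_top below 0.01 m and z of check_weight in the frame of pan_top between -0.003 and 0.003 m and angle between check_weight's own z axis and vertical below 0.06 rad and contact force between the fingers and check_weight below 0.1 N and linear speed of check_weight below 0.01 m/s), for 0.7 s.
2. the check weight is back flat in its pocket in the block, released (horizontal distance between check_weight and pocket_floor below 0.005 m and z of check_weight in the frame of pocket_floor below 0.003 m and angle between check_weight's own z axis and vertical below 0.05 rad and contact force between the fingers and check_weight below 0.1 N and linear speed of check_weight below 0.01 m/s), for 0.3 s.
3. the cup stands in the middle of the pan, released and still (horizontal distance between cup and pan_top below 0.01 m and z of cup in the frame of pan_top between -0.003 and 0.003 m and angle between cup's own z axis and vertical below 0.06 rad and contact force between the fingers and cup below 0.1 N and linear speed of cup below 0.01 m/s), for 0.3 s.
4. the tare key is pressed with the cup on the pan (all of step 3 and value of joint tare above 0.0025 m), for 0.05 s.
At the end, for the whole second after the job is handed in: The check weight lies flat in the large pocket of the block (within 5 mm of its centre, underside within 3 mm of the pocket floor); the cup stands upright on the pan within 10 mm of its centre, released and at rest; the tare key has been pressed after that and is out again (all of step 2 and all of step 3 and value of joint tare below 0.001 m); the robot touches nothing.
It fails at once if the check weight or the cup is dropped on the pan (falls free at over 0.4 m/s, a drop of about 8 mm) ((linear speed of check_weight above 0.4 m/s and contact force between the fingers and check_weight below 0.1 N and horizontal distance between check_weight and pan_top below 0.065 m) or (linear speed of cup above 0.4 m/s and contact force between the fingers and cup below 0.1 N and horizontal distance between cup and pan_top below 0.065 m)).
It fails at once if the pan is driven almost to its stop (sunk more than 9 mm) (value of joint pan above 0.009 m).
It fails at once if the cup is tipped (angle between cup's own z axis and vertical above 0.6 rad).
It fails at once if the small weight is disturbed by more than 10 mm (distance of small_weight from where it was at the start of the episode above 0.01 m).
It fails at once if the bowl or the brush is pushed more than 15 mm (distance of any of bowl, brush from where it was at the start of the episode above 0.015 m).
It also fails if it takes over 70 s, if anything falls off the work surface, if the arm or the gripper's body presses on something with over 40 N, if the wrist force passes 120 N, or if a joint passes its speed limit or range.

## Robot

A 7-joint arm with a two-finger parallel gripper is mounted at the origin on the work surface. World frame = base frame: x ahead of the robot, y to its left, z up, the work surface at z = 0. Lengths are in m, angles in rad, forces in N, time in s.
With the tool pointing down it reaches from about 0.425 to 0.925 m from the base axis. Payload 6.8 kg.
Tool frame: the origin (TCP) lies between the finger pads; the fingertips stand r.tips_ahead ahead of it and the grasp point (between the pads) lies 5 mm behind it (r.tips_ahead is the distance from the TCP to the fingertips, in m); z points along the fingers, y is the line along which they close (so a half turn about z gives the same grasp; the last joint's range is limited). The gripper opens to 85 mm and grips with 20 to 120 N. Pads are 22 mm wide; open, the fingers measure 114 mm over their backs; the gripper's body (76 mm by 85 mm) begins 54 mm behind the grasp point. The pads swing forward as they close: fully open they stand 13 mm farther back than shut.
Start: joints at [1.035, 0.477, 0.022, 1.555, -0.011, 1.109, -0.083], TCP at [0.28, -0.614, 0.245] pointing down, gripper open.
Joint ranges: [-2.96, 2.96], [-0.34, 2.1], [-1.41, 1.46], [0.24, 2.44], [-1.37, 4.51], [0.17, 1.92], [-2.96, 2.96]. Speed limits (rad/s): [2.39, 2.39, 3.14, 3.14, 3.14, 3.14, 3.14].

## Interface

Orientations are given as a rotation vector (axis times angle).
In Python, from bench import r gives the robot as it stands.
- The arm moves only by the tool move_arm, never from a script. Its argument "rows" is one flat list of numbers, 4 for each row, row after row: the shift along the tool's x, y, z in cm, then the turn about the tool's z in degrees. In form: [tx, ty, tz, twist, tx, ty, tz, twist, ...]. A call has 1 to 10 rows; each row is the pose to reach, as a shift and turn from the pose commanded when the call began, along the tool's axes at that moment; what a row does not reach only later rows make up. A row lasts 1/8 s, in which the tool goes at most 62.5 mm and 10.7 degrees, less where a joint would pass 70% of its speed; a pose out of reach is approached as far as the arm can. A call with a gripper value outside its range is refused whole. "fingers" is the opening, from 0 (shut) to 1 (fully open), set as the call begins (left out, the last holds). The fingers move at their own pace and stop on an object; "newtons" is the grip in N (left out, the last holds). Time passes only in rows, so rows that repeat a pose let the fingers close. It gives the time, the measured TCP pose, the force, the opening and the grip force at its end, in the units of the state.
- r.get_obs(): the state, without advancing time (a new reading comes with each control period).
- r.grab_frame(name): name is "scene" or "top" or "wrist"; returns the picture (384x512x3 uint8, blue, green, red); there is no depth.
- r.camera_params(name): a dict with "fx", "fy", "cx", "cy" (pixels), "world_from_camera" (4x4, takes a point from camera to world coordinates). Camera axes: x right, y down, z forward; pixel columns grow to the right and rows downward; lengths in m; the calibration is good to about 2 mm. A picture is of the moment at which its call begins: read the wrist's pose just before it. camera_params takes no time and is no camera call; for the wrist camera it gives the pose at the moment of the call.
- r.hand_in(): hands the job in; it is judged then, once.
The state is a dict: "clock": time; "joints": joint angles; "qvel": joint speeds; "tau": joint torques, N m; "tcp_pos": TCP position; "orientation": TCP orientation; "contact_force": force on the tool from outside, world axes, zero at the start; "moment": the same for the moment, N m; "grip_width": finger opening in m; "gripper_force": force on a finger pad.
Only numpy, scipy, OpenCV 4.12 (cv2) and the standard library are available. Lean on these libraries where they do the work, as an engineer would, in place of code of your own. Each camera call takes 0.05 s, during which the arm holds its last target. There are 200 camera calls.

## Working session

There is one attempt and no reset: what is moved stays moved. The work goes in short steps, Python scripts to look and compute and a tool call to move; the robot and the scene stay as the last step left them, time stands still between calls to the robot, and variables do not carry over. Pictures are saved under pics/ and viewed, at most 10 in all, crops included, and the job is handed in when it is done.

Besides the shell and the picture viewer there is one more tool, called after "Request:" as name(argument=value, ...) on one line, values as JSON. move_arm: Moves the arm, as the interface text tells. Its arguments: {"type":"object","properties":{"rows":{"type":"array"},"fingers":{"type":"number"},"newtons":{"type":"number"}},"required":["rows"]}

```bash
mkdir -p pics; ls; python3 - <<'E'
from bench import r
import cv2,numpy as np
print(r.get_obs(), r.tips_ahead)
for n in("scene","top"):
    f=r.grab_frame(n); cv2.imwrite(f"pics/{n}0.png",f)
    p=r.camera_params(n); print(n,p)
E
```

```text
pics
{'clock': 0.0, 'joints': array([ 1.03492789,  0.47780004,  0.02234008,  1.55645061, -0.01155549,
        1.10930123, -0.08309777]), 'qvel': array([ 1.31379983e-03, -3.96063611e-04, -7.44103657e-04, -2.36333872e-04,
        5.00316253e-05,  1.49562845e-03,  9.31355215e-04]), 'tau': array([ 4.05585752e-04, -5.96442211e+01,  1.60792116e+00, -2.81187648e+01,
        1.24333519e-02,  9.39110178e-03,  8.56535962e-06]), 'tcp_pos': array([ 0.27978401, -0.61366   ,  0.24432608]), 'orientation': array([-3.06827853e+00, -6.66448086e-01,  7.43185554e-04]), 'contact_force': array([-0.23457786, -0.44266802,  0.29546701]), 'moment': array([ 0.05237149, -0.00262374, -0.02013577]), 'gripper_force': 0.0, 'grip_width': 0.08531467672585145} 0.014
scene {'fx': 372.68490514424275, 'fy': 372.68490514424275, 'cx': 261.55462781159036, 'cy': 190.79320300859044, 'world_from_camera': array([[ 0.21916617,  0.83277767, -0.50837737,  1.04038444],
       [ 0.97562558, -0.18118046,  0.1238078 , -0.03690826],
       [ 0.01099632, -0.52312044, -0.85218782,  0.89824523],
       [ 0.        ,  0.        ,  0.        ,  1.        ]])}
top {'fx': 368.3464778314701, 'fy': 368.3464778314701, 'cx': 251.87592053404407, 'cy': 194.97193314569915, 'world_from_camera': array([[ 0.01759822, -0.98860808,  0.14948033,  0.40245098],
       [-0.99952825, -0.02115865, -0.02226172,  0.11370124],
       [ 0.02517092, -0.14901805, -0.98851406,  1.00774494],
       [ 0.        ,  0.        ,  0.        ,  1.        ]])}
```

View pics/scene0.png

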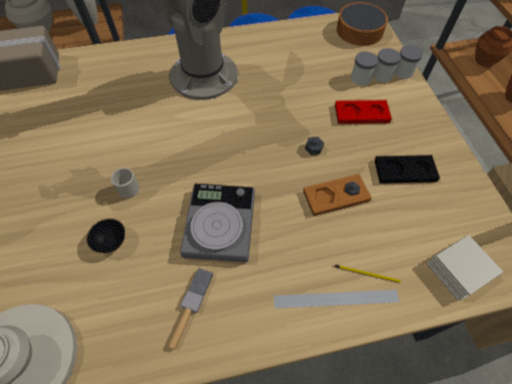

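View pics/top0.png

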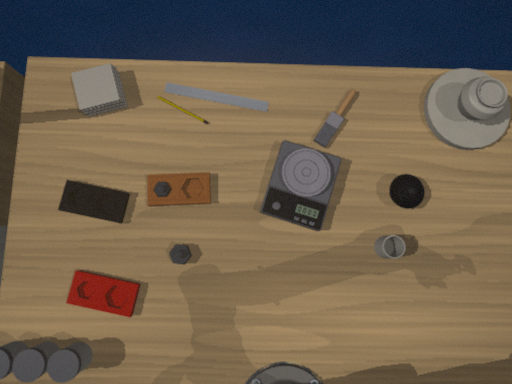

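The scene and top views show these pixel positions (top view):
- wooden block at (180,189), with its empty pocket at (192,188) and the small weight at (163,189)
- check weight at (180,254)
- pan at (306,172)
- tare key at about (277,206)
- cup at (392,246) and bowl at (407,191)

Next I'll cast rays for coarse positions.

```bash
cat > h.py <<'E'
import numpy as np,cv2
from bench import r
from scipy.spatial.transform import Rotation as R
def ray(p,u,v,z):
    T=p["world_from_camera"]; d=T[:3,:3]@np.array([(u-p["cx"])/p["fx"],(v-p["cy"])/p["fy"],1]); o=T[:3,3]
    return o+d*((z-o[2])/d[2])
def proj(p,X):
    T=p["world_from_camera"]; c=T[:3,:3].T@(np.asarray(X)-T[:3,3]); return np.array([p["fx"]*c[0]/c[2]+p["cx"],p["fy"]*c[1]/c[2]+p["cy"]])
def rel(xyz,yaw=None):
    """shift (cm) in tool axes to bring TCP to xyz, twist (deg) so that tool y lies at world yaw (mod 180)"""
    o=r.get_obs(); M=R.from_rotvec(o["orientation"]).as_matrix()
    s=M.T@(np.asarray(xyz)-o["tcp_pos"])*100
    cur=np.degrees(np.arctan2(M[1,1],M[0,1]))
    t=None if yaw is None else (-(yaw-cur)+90)%180-90   # tool z down: +twist = -yaw
    return np.round(s,2),None if t is None else round(t,1),round(cur,1),np.round(M[:,2],3)
E
python3 - <<'E'
from h import *
t=r.camera_params("top");s=r.camera_params("scene")
for n,a,b,z in [("cw",(180,254),(315,146),.03),("pan",(306,172),(216,227),.06),("tare",(277,206),None,.05),("cup",(394,245),(122,176),.068),("pocket",(192.5,188),(325,197),.022),("small",(163,189),(351,188),.03),("bowl",(407,191),(106,235),.02)]:
    print(n,ray(t,*a,z).round(3), b and ray(s,*b,z).round(3))
print(rel([.4,.1,.3],90), r.camera_params("wrist"))
E
```

```text
cw [0.391 0.277 0.03 ] [0.404 0.278 0.03 ]
pan [ 0.61  -0.049  0.06 ] [ 0.619 -0.049  0.06 ]
tare [0.519 0.026 0.05 ] None
cup [ 0.423 -0.273  0.068] [ 0.421 -0.27   0.068]
pocket [0.567 0.252 0.022] [0.574 0.256 0.022]
small [0.561 0.33  0.03 ] [0.566 0.332 0.03 ]
bowl [ 0.572 -0.334  0.02 ] [ 0.561 -0.328  0.02 ]
(array([ 40.55, -59.96,  -5.46]), np.float64(24.5), np.float64(-65.5), array([-0.001,  0.001, -1.   ])) {'fx': 302.5236115969704, 'fy': 302.5236115969704, 'cx': 256.98225324386095, 'cy': 191.10752006527122, 'world_from_camera': array([[ 0.4145062 , -0.8599632 , -0.29773798,  0.35570463],
       [-0.91004464, -0.39235273, -0.13370897, -0.57865165],
       [-0.00183352,  0.32637805, -0.94523754,  0.37357659],
       [ 0.        ,  0.        ,  0.        ,  1.        ]])}
```

Request:
move_arm(rows=[32.5,-23,-5.5,24.5,32.5,-23,-5.5,24.5,32.5,-23,-5.5,24.5,32.5,-23,-5.5,24.5,32.5,-23,-5.5,24.5,32.5,-23,-5.5,24.5,32.5,-23,-5.5,24.5,32.5,-23,-5.5,24.5,32.5,-23,-5.5,24.5], fingers=1)

```text
clock: 1.23
tcp_pos: [0.4794, -0.2713, 0.2999]
orientation: [3.141, -0.002, -0.002]
contact_force: [-0.5, -0.6, -0.0]
grip_width: 0.0857
gripper_force: 0.0
```

```bash
python3 - <<'E'
from h import *
p=r.camera_params("wrist"); f=r.grab_frame("wrist"); np.save("pics/w1.npy",p["world_from_camera"]); cv2.imwrite("pics/w1.png",f)
print(rel([.53,.0,.3],90), r.get_obs()["tcp_pos"], p["world_from_camera"][:3,3])
E
```

```text
(array([  5.02, -27.18,  -0.03]), np.float64(-0.1), np.float64(-90.1), array([-0.001, -0.   , -1.   ])) [ 0.47919417 -0.27165365  0.29986655] [ 0.5628976  -0.27099747  0.42894664]
```

Request:
move_arm(rows=[5,-27,0,0,5,-27,0,0,5,-27,0,0,5,-27,0,0,5,-27,0,0,5,-27,0,0,5,-27,0,0])

```text
clock: 2.15
tcp_pos: [0.5301, -0.0027, 0.3]
orientation: [3.141, -0.005, -0.001]
contact_force: [-0.3, 0.1, 0.1]
grip_width: 0.0855
gripper_force: 0.0
```

```bash
python3 - <<'E'
from h import *
p=r.camera_params("wrist"); f=r.grab_frame("wrist"); np.save("pics/w2.npy",p["world_from_camera"]); cv2.imwrite("pics/w2.png",f)
a=cv2.imread("pics/w1.png"); cv2.imwrite("pics/w12.png",cv2.resize(np.hstack([a,f]),(800,300)))
print(rel([.47,.265,.3],90), r.get_obs()["tcp_pos"])
E
```

```text
(array([-6.110e+00, -2.675e+01, -2.000e-02]), np.float64(-0.2), np.float64(-90.2), array([-0.001, -0.001, -1.   ])) [ 0.53008302 -0.00277068  0.30005027]
```

View pics/w12.png

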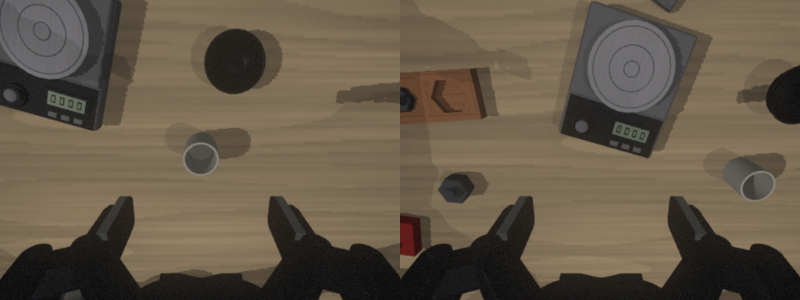

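Left picture (first wrist view): cup mouth at about (257,203), scale partly in view. Right picture (second): pan centre at about (296,87), tare key at (232,163), and the pocket and weight at the left. Next I'll look at the weight and block.

Request:
move_arm(rows=[-9,-27,0,0,-9,-27,0,0,-9,-27,0,0,-9,-27,0,0,-9,-27,0,0,-9,-27,0,0,-9,-27,0,0])

```text
clock: 3.08
tcp_pos: [0.4413, 0.2678, 0.3001]
orientation: [3.14, -0.005, 0.0]
contact_force: [0.6, 0.1, -0.5]
grip_width: 0.0855
gripper_force: 0.0
```

```bash
python3 - <<'E'
from h import *
p=r.camera_params("wrist"); f=r.grab_frame("wrist"); np.save("pics/w3.npy",p["world_from_camera"]); cv2.imwrite("pics/w3.png",f)
print(r.get_obs()["tcp_pos"])
# brighten & scale for view
cv2.imwrite("pics/w3v.png",cv2.resize(cv2.convertScaleAbs(f,alpha=1.8),(800,600)))
E
```

```text
[0.44142434 0.26757183 0.30010548]
```

View pics/w3v.png

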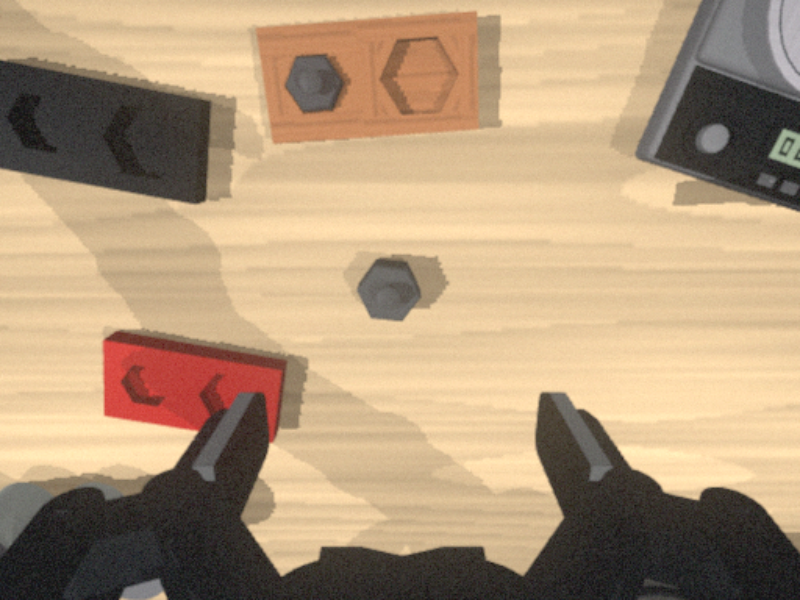

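This third wrist view (800x600) shows the weight hexagon at (389,290), the orange block with its empty pocket at (420,76), the small weight at (315,83), and the tare key at (713,137). I'll compute exact poses from colour masks.

```bash
cat > m.py <<'E'
from h import *
P=r.camera_params("wrist")
def view(k):
    p=dict(P); p["world_from_camera"]=np.load(f"pics/w{k}.npy"); return cv2.imread(f"pics/w{k}.png"),p
def big(mask,u0=None):
    cs=cv2.findContours(mask.astype(np.uint8),0,cv2.CHAIN_APPROX_NONE)[0]
    if u0 is None: return max(cs,key=cv2.contourArea)
    return min([c for c in cs if cv2.contourArea(c)>60],key=lambda c:np.hypot(*(cv2.boxPoints(cv2.minAreaRect(c)).mean(0)-u0)))
E
python3 - <<'E'
from m import *
f,p=view(3)
hsv=cv2.cvtColor(f,cv2.COLOR_BGR2HSV)
# block
for (u,v) in [(249,185),(240,176),(300,220),(180,80),(290,14),(456,88),(270,50)]: print((u,v),hsv[v,u],f[v,u])
H,S,V=cv2.split(hsv)
m=(H<13)&(S>120); m[140:]=0
c=big(m); h=cv2.convexHull(c)
q=cv2.approxPolyDP(h,6,True)[:,0]; print("block corners",q.tolist(),cv2.contourArea(c))
for a in q: print(ray(p,*a,.022).round(4))
# weight
m=(S<75); m=m.astype(np.uint8); m[:150]=0;m[215:]=0;m[:,:200]=0;m[:,300:]=0
c=big(m); h=cv2.convexHull(c)
print(cv2.boundingRect(c),cv2.contourArea(c)); q=cv2.approxPolyDP(h,3,True)[:,0]
for a in q: print(a,ray(p,*a,.03).round(4))
cv2.imwrite("pics/crop.png",cv2.resize(cv2.convertScaleAbs(f[150:220,200:300],alpha=1.8),(800,560),interpolation=0))
E
```

```text
(249, 185) [ 8 17 61] [57 58 61]
(240, 176) [18 21 62] [57 60 62]
(300, 220) [ 18  81 129] [ 88 112 129]
(180, 80) [ 12 123 106] [ 55  75 106]
(290, 14) [ 12 132 104] [ 50  71 104]
(456, 88) [75  7 77] [76 77 75]
(270, 50) [ 12 132 110] [ 53  76 110]
block corners [[303, 9], [305, 81], [175, 90], [165, 18]] 9480.0
[0.6111 0.213  0.022 ]
[0.5313 0.2068 0.022 ]
[0.521  0.3723 0.022 ]
[0.6022 0.3767 0.022 ]
(228, 165, 43, 41) 1202.5
[243 165] [0.4244 0.2869 0.03  ]
[261 167] [0.4215 0.2625 0.03  ]
[269 185] [0.3958 0.2514 0.03  ]
[257 205] [0.366  0.2681 0.03  ]
[236 203] [0.3692 0.2978 0.03  ]
[229 190] [0.3886 0.3071 0.03  ]
[234 170] [0.4174 0.2993 0.03  ]
```

View pics/crop.png

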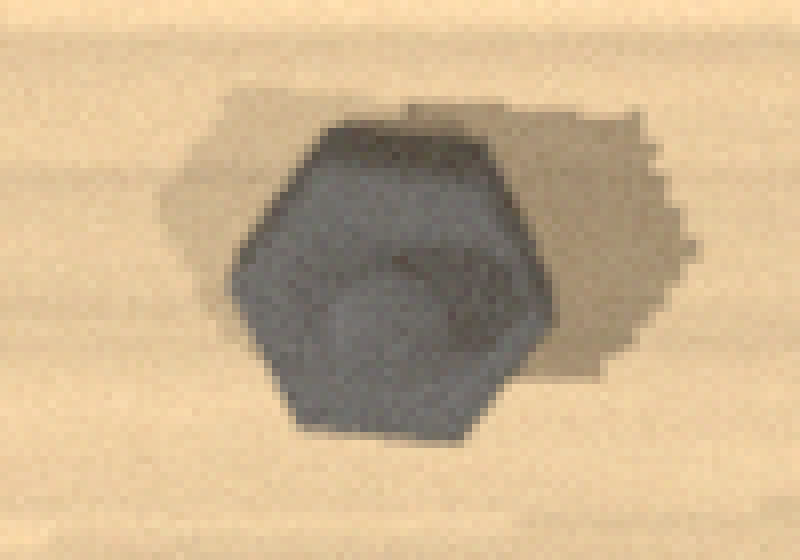

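```bash
python3 - <<'E'
from m import *
f,p=view(3)
c=np.array([[232,282],[550,312],[300,428],[465,440],[318,165],[485,170]])/8+[200-.5+.5/8,150-.5+.5/8]
w=np.array([ray(p,*a,.03) for a in c]); print(w.round(4)); print((w[0]+w[1])/2,(w[2]+w[5])/2,(w[3]+w[4])/2)
d=w[0]-w[1];print(np.degrees(np.arctan2(-d[0],d[1]))); d=w[2]-w[3];print(np.degrees(np.arctan2(-d[0],d[1])))
print(r.get_obs()["joints"].round(2))
# pan centre/tare/cup from views 1,2
f,p=view(2); g=cv2.cvtColor(f,cv2.COLOR_BGR2GRAY)
print("pan",ray(p,296,87,.06),"tare",ray(p,232,162,.05))
E
```

```text
[[0.3962 0.3074 0.03  ]
 [0.3906 0.2523 0.03  ]
 [0.3691 0.2963 0.03  ]
 [0.3667 0.2671 0.03  ]
 [0.4171 0.292  0.03  ]
 [0.4161 0.2636 0.03  ]]
[0.39339613 0.27984327 0.03      ] [0.39260592 0.27994693 0.03      ] [0.39190272 0.27958602 0.03      ]
-5.887276112119872
-4.68284685044312
[-0.28  0.2  -0.44  1.84  0.09  1.13 -2.33]
pan [ 0.61277029 -0.04785488  0.06      ] tare [0.52203529 0.02954344 0.05      ]
```

Request:
move_arm(rows=[-4.9,-1.2,7,-12,-4.9,-1.2,14,-25,-4.9,-1.2,14,-25,-4.9,-1.2,14,-25,-4.9,-1.2,14,-25,-4.9,-1.2,14,-25])

```text
clock: 3.88
tcp_pos: [0.3927, 0.2822, 0.1619]
orientation: [-3.067, -0.677, -0.005]
contact_force: [-0.6, -0.1, 0.5]
grip_width: 0.0855
gripper_force: 0.0
```

```bash
python3 - <<'E'
from m import *
p=r.camera_params("wrist"); f=r.grab_frame("wrist"); np.save("pics/w4.npy",p["world_from_camera"]); cv2.imwrite("pics/w4.png",f)
print(rel([.3928,.2798,.024],-65.2), r.get_obs()["tcp_pos"],proj(p,[.3928,.2798,.03]))
cv2.imwrite("pics/w4v.png",cv2.resize(cv2.convertScaleAbs(f,alpha=1.8),(800,600)))
E
```

```text
(array([-0.11,  0.24, 13.77]), np.float64(0.1), np.float64(-65.1), array([ 0.002,  0.001, -1.   ])) [0.39242205 0.28220367 0.16169249] [260.27668977 185.70042809]
```

View pics/w4v.png

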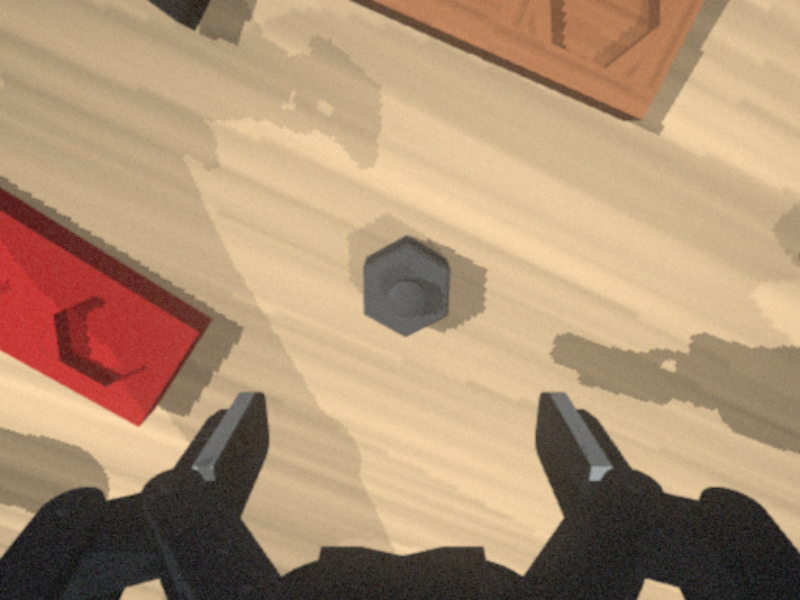

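The hexagon is centred at (406,288) in the 800x600 view, with its flats parallel to the pads. That agrees with the prediction, so I'll descend and grip.

Request:
move_arm(rows=[-0.1,0.2,5,0,-0.1,0.2,10,0,-0.1,0.2,12.5,0,-0.1,0.2,13.7,0,-0.1,0.2,13.7,0,-0.1,0.2,13.7,0])

```text
clock: 4.68
tcp_pos: [0.392, 0.2803, 0.0245]
orientation: [-3.066, -0.68, -0.003]
contact_force: [-0.0, -0.3, 0.3]
grip_width: 0.0852
gripper_force: 0.0
```

Request:
move_arm(rows=[0,0,0,0,0,0,0,0,0,0,0,0,0,0,0,0,0,0,0,0,0,0,0,0], fingers=0.3, newtons=50)

```text
clock: 5.42
tcp_pos: [0.3917, 0.2797, 0.0241]
orientation: [3.067, 0.679, 0.002]
contact_force: [-0.7, -2.3, 7.4]
grip_width: 0.0485
gripper_force: 51.4
```

Request:
move_arm(rows=[0,0,-1,0,0,0,-4,0,0,0,-9,0,0,0,-14,0,0,0,-17,0,0,0,-17,0])

```text
clock: 6.18
tcp_pos: [0.392, 0.2803, 0.1952]
orientation: [-3.066, -0.679, -0.007]
contact_force: [0.4, 0.0, -5.3]
grip_width: 0.0488
gripper_force: 54.5
```

```bash
python3 - <<'E'
from m import *
p4=r.camera_params("wrist"); f4=r.grab_frame("wrist"); np.save("pics/w5.npy",p4["world_from_camera"]); cv2.imwrite("pics/w5.png",f4)
f,p=view(2)
# rectified top-down pictures at z=.06 of pan, z=.022 of block
def rect(f,p,x0,x1,y0,y1,z,s=4000):
    W,H=int((y1-y0)*s),int((x1-x0)*s)
    src=np.float32([proj(p,[x1,y1,z]),proj(p,[x1,y0,z]),proj(p,[x0,y0,z]),proj(p,[x0,y1,z])])
    M=cv2.getPerspectiveTransform(src,np.float32([[0,0],[W,0],[W,H],[0,H]])); return cv2.warpPerspective(f,M,(W,H),flags=cv2.INTER_CUBIC)
a=cv2.convertScaleAbs(rect(f,p,.535,.685,-.125,.025,.06),alpha=1.8)
g=cv2.medianBlur(cv2.cvtColor(a,cv2.COLOR_BGR2GRAY),9)
for rr in [(225,280),(60,230)]:
    c=cv2.HoughCircles(g,cv2.HOUGH_GRADIENT,1,200,param1=60,param2=15,minRadius=rr[0],maxRadius=rr[1])
    if c is not None: u,v,R_=c[0,0]; print("pan",.685-v/4000,.025-u/4000,R_/4000)
f3,p3=view(3)
b=cv2.convertScaleAbs(rect(f3,p3,.52,.62,.2,.3,.022,4000),alpha=1.8)
k=cv2.resize(cv2.convertScaleAbs(f4,alpha=1.8),(512,384))[184:384]
out=np.zeros((600,800,3),np.uint8); out[:400,:400]=cv2.resize(a,(400,400)); out[:400,400:]=b; out[400:,:512]=k
cv2.imwrite("pics/mix.png",out)
E
```

```text
pan 0.611625 -0.047875002 0.056375
pan 0.610375 -0.047875002 0.05735Traceback (most recent call last):
  File "<stdin>", line 17, in <module>
ValueError: could not broadcast input array from shape (399,399,3) into shape (400,400,3)
```

```bash
cat >> m.py <<'E'
def rect(f,p,x0,x1,y0,y1,z,s=4000):
    W,H=round((y1-y0)*s),round((x1-x0)*s)
    src=np.float32([proj(p,[x1,y1,z]),proj(p,[x1,y0,z]),proj(p,[x0,y0,z]),proj(p,[x0,y1,z])])
    M=cv2.getPerspectiveTransform(src,np.float32([[0,0],[W,0],[W,H],[0,H]])); return cv2.warpPerspective(f,M,(W,H),flags=cv2.INTER_CUBIC)
E
python3 - <<'E'
from m import *
f,p=view(2);f3,p3=view(3);f5,p5=view(5)
B=lambda x:cv2.convertScaleAbs(x,alpha=1.8)
out=np.zeros((600,800,3),np.uint8)
out[:400,:400]=cv2.resize(B(rect(f,p,.535,.685,-.125,.025,.06)),(400,400)); out[:400,400:]=B(rect(f3,p3,.52,.62,.2,.3,.022))
out[400:,:512]=B(f5)[150:350]; cv2.imwrite("pics/mix.png",out)
E
```

```text
(no output)
```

View pics/mix.png

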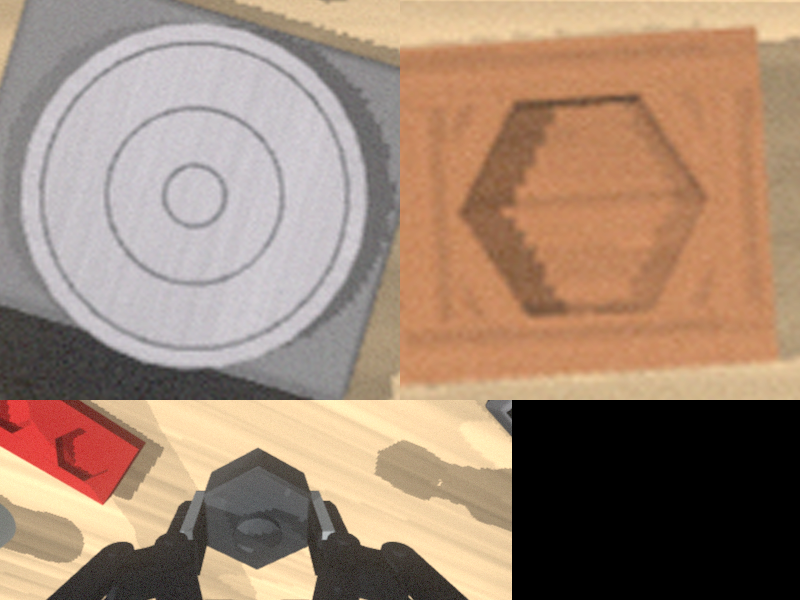

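The pan rings are centred at (194,195) in the rectified view, giving the pan centre at (0.612,-0.048). The pocket corners centre at (583,205), giving (0.569,0.254) and a block yaw of about 3.3°. The weight hangs straight in the pads.

```bash
python3 -c "
from h import *
print(rel([.612,-.048,.19],-65.2))"
```

```text
(array([ 6.19, 39.  ,  0.35]), np.float64(0.2), np.float64(-65.0), array([ 0.001,  0.   , -1.   ]))
```

Request:
move_arm(rows=[0.5,3,0,0,1.3,8.5,0,0,2.3,14.5,0,0,3.2,20.5,0,0,4.2,26.5,0,0,5.1,32.5,0,0,5.8,37,0,0,6.2,39,0,0,6.2,39,0,0,6.2,39,0,0])

```text
clock: 7.48
tcp_pos: [0.6109, -0.0455, 0.192]
orientation: [-3.065, -0.683, 0.004]
contact_force: [0.1, 0.3, -5.3]
grip_width: 0.0484
gripper_force: 54.4
```

```bash
python3 -c "
from h import *
o=r.get_obs();print(o['grip_width'],o['gripper_force'],o['tcp_pos'],o['contact_force'])
print(rel([.612,-.048,.087],-65.2))"
```

```text
0.048439870330502885 54.39079463481903 [ 0.61094638 -0.04548735  0.19196855] [ 0.14608336  0.26557613 -5.30270518]
(array([1.00e-02, 3.00e-01, 1.05e+01]), np.float64(0.3), np.float64(-64.9), array([-0.003,  0.001, -1.   ]))
```

Request:
move_arm(rows=[0,0.3,3,0,0,0.3,6.5,0,0,0.3,8.5,0,0,0.3,9.8,0,0,0.3,10.3,0,0,0.3,10.5,0,0,0.3,10.6,0,0,0.3,10.7,0,0,0.3,10.7,0])

```text
clock: 8.6
tcp_pos: [0.6137, -0.0503, 0.0866]
orientation: [3.067, 0.68, 0.001]
contact_force: [-0.2, 0.1, -5.5]
grip_width: 0.0489
gripper_force: 54.3
```

Request:
move_arm(rows=[0,-0.2,0.1,0,0,-0.2,0.2,0,0,-0.2,0.3,0,0,-0.2,0.4,0,0,-0.2,0.5,0,0,-0.2,0.5,0,0,-0.2,0.5,0])

```text
clock: 9.48
tcp_pos: [0.6127, -0.0482, 0.0814]
orientation: [-3.067, -0.68, -0.0]
contact_force: [-2.2, 1.9, -1.0]
grip_width: 0.0487
gripper_force: 54.8
```

Request:
move_arm(rows=[0,0,0,0,0,0,0,0,0,0,0,0,0,0,0,0,0,0,0,0,0,0,0,0,0,0,0,0,0,0,0,0,0,0,0,0,0,0,0,0], fingers=0.75)

```text
clock: 10.72
tcp_pos: [0.6127, -0.0484, 0.0813]
orientation: [3.067, 0.68, 0.0]
contact_force: [0.3, 0.2, 0.2]
grip_width: 0.0638
gripper_force: 0.0
```

```bash
python3 - <<'E'
from m import *
p=r.camera_params("wrist"); f=r.grab_frame("wrist"); np.save("pics/w6.npy",p["world_from_camera"]); cv2.imwrite("pics/w6.png",f)
o=r.get_obs();print(o['clock'],o['grip_width'],o['gripper_force'],o['contact_force'],o["tcp_pos"])
cv2.imwrite("pics/w6v.png",cv2.convertScaleAbs(f,alpha=1.8))
E
```

```text
10.775 0.06379553463886169 0.0 [-0.34751191  0.7839093   0.47483899] [ 0.6126972  -0.04848238  0.0813279 ]
```

View pics/w6v.png

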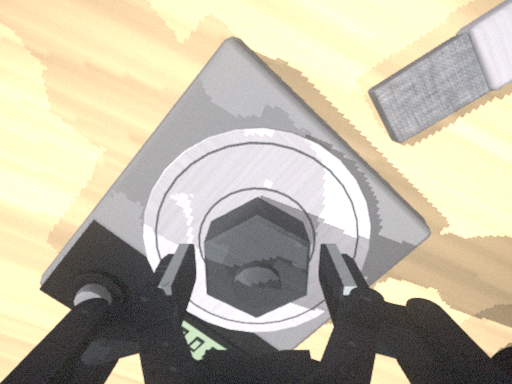

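The weight stands upright and centred on the pan rings at about (257,258), clear of both pads. I'll wait a little longer, then regrip and lift.

Request:
move_arm(rows=[0,0,0.1,0,0,0,0.1,0,0,0,0.1,0,0,0,0.1,0])

```text
clock: 11.28
tcp_pos: [0.6127, -0.0485, 0.0803]
orientation: [3.067, 0.68, 0.0]
contact_force: [0.2, 0.4, 0.2]
grip_width: 0.0643
gripper_force: 0.0
```

Request:
move_arm(rows=[0,0,0,0,0,0,0,0,0,0,0,0,0,0,0,0,0,0,0,0,0,0,0,0], fingers=0.3, newtons=50)

```text
clock: 12.02
tcp_pos: [0.6127, -0.0484, 0.0803]
orientation: [-3.067, -0.68, -0.0]
contact_force: [-0.4, 0.6, 0.8]
grip_width: 0.0486
gripper_force: 55.8
```

Request:
move_arm(rows=[0,0,-0.4,0,0,0,-1.5,0,0,0,-4,0,0,0,-7,0,0,0,-7,0,0,0,-7,0])

```text
clock: 12.78
tcp_pos: [0.6118, -0.0487, 0.1493]
orientation: [-3.067, -0.68, 0.003]
contact_force: [0.1, 0.1, -5.2]
grip_width: 0.0491
gripper_force: 55.3
```

```bash
python3 -c "
from h import *
o=r.get_obs();print(o['grip_width'],o['gripper_force'],o['tcp_pos'],o['contact_force'])
print(rel([.5688,.2542,.15],-56.7))"
```

```text
0.049057347190683394 55.3011330217123 [ 0.61177749 -0.04865418  0.14930592] [ 0.13176037  0.10813907 -5.22113607]
(array([  8.91, -29.26,  -0.07]), np.float64(-8.3), np.float64(-65.0), array([-0.002, -0.   , -1.   ]))
```

Request:
move_arm(rows=[0,-3,0,0,0.2,-8.5,0,-2,0.3,-14.5,0,-4,0.5,-20.5,0,-6,0.7,-26.5,0,-8,0.8,-29.3,0,-8.3,0.8,-29.3,0,-8.3,0.8,-29.3,0,-8.3,0.8,-29.3,0,-8.3,0.8,-29.3,0,-8.3])

```text
clock: 14.02
tcp_pos: [0.4964, 0.2194, 0.1501]
orientation: [3.01, 0.897, -0.001]
contact_force: [-0.1, 0.6, -4.9]
grip_width: 0.0485
gripper_force: 55.2
```

```bash
python3 - <<'E'
from m import *
p=r.camera_params("wrist"); f=r.grab_frame("wrist"); np.save("pics/w7.npy",p["world_from_camera"]); cv2.imwrite("pics/w7.png",f)
print(rel([.5688,.2542,.15],-56.7),r.get_obs()["tcp_pos"],proj(p,[.5688,.2542,.022]))
B=lambda x:cv2.convertScaleAbs(x,alpha=1.8)
out=np.zeros((400,800,3),np.uint8); out[:,:400]=B(rect(f,p,.52,.62,.2,.3,.022)); out[:384,400:]=B(f)[:,60:460]; cv2.imwrite("pics/w7v.png",out)
E
```

```text
(array([7.95, 1.07, 0.01]), np.float64(-0.1), np.float64(-56.8), array([-0., -0., -1.])) [0.4963924  0.21961961 0.15015722] [270.85517747  91.91686748]
```

View pics/w7v.png

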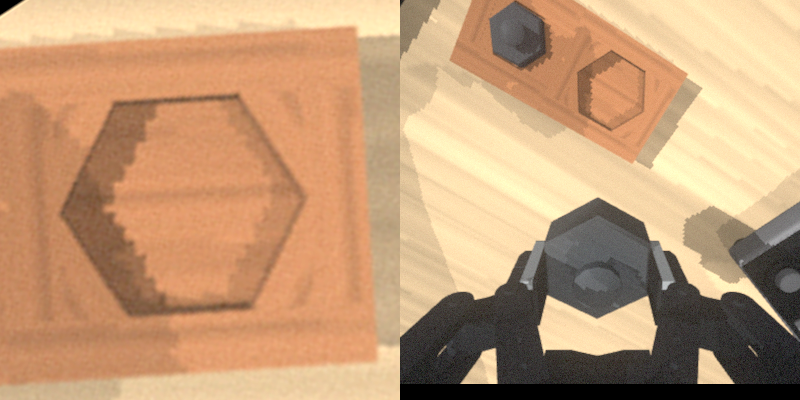

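The pocket in the rectified view has corners centred at (184,205), so it is confirmed at (0.569,0.254) with yaw about 3.6°. The held weight is straight, with its top-face corners at about v=214 and 318.

```bash
python3 - <<'E'
from m import *
f,p=view(7); t=np.array([.4964,.2196,.150]); d=np.array([np.cos(.581),np.sin(.581)])
for v in (213,318): print(v,(ray(p,258,v,.156)[:2]-t[:2])@d, (ray(p,258,v,.156)[:2]-t[:2])@[-d[1],d[0]])
g=cv2.cvtColor(f,cv2.COLOR_BGR2GRAY); print(cv2.GaussianBlur(g,(5,3),0)[192:226,258].tolist(), cv2.GaussianBlur(g,(5,3),0)[305:328,258].tolist())
E
```

```text
213 0.030823014362130127 3.80504097669699e-05
318 -0.02658779434290759 8.440878488085758e-05
[127, 129, 131, 131, 124, 101, 71, 54, 51, 52, 52, 50, 48, 48, 48, 46, 46, 47, 46, 46, 45, 43, 45, 50, 56, 59, 58, 56, 57, 58, 58, 58, 58, 58] [45, 46, 47, 48, 48, 48, 49, 49, 50, 49, 49, 54, 72, 100, 120, 128, 129, 129, 130, 129, 126, 123, 122]
```

Request:
move_arm(rows=[3,0.4,0,0,6.5,0.8,0,0,7.8,1.1,2,0,7.8,1.1,5,0,7.8,1.1,8,0,7.8,1.1,9,0,7.8,1.1,9,0,7.8,1.1,9,0,7.8,1.1,9,0])

```text
clock: 15.2
tcp_pos: [0.5681, 0.2545, 0.0616]
orientation: [-3.01, -0.9, -0.003]
contact_force: [-0.6, -0.5, -5.1]
grip_width: 0.0485
gripper_force: 55.1
```

```bash
python3 -c "
from h import *
import time
o=r.get_obs();print(o['tcp_pos'],o['contact_force'])
print(rel([.5688,.2542,.034],-56.6))"
```

```text
[0.56809453 0.25446249 0.06160943] [-0.61972304 -0.52778337 -5.11673749]
(array([0.04, 0.06, 2.76]), np.float64(-0.1), np.float64(-56.7), array([ 0.002,  0.001, -1.   ]))
```

Request:
move_arm(rows=[0,0.05,0.5,0,0,0.05,1.0,0,0,0.05,1.4,0,0,0.05,1.7,0,0,0.05,2.0,0,0,0.05,2.0,0,0,0.05,2.0,0])

```text
clock: 16.08
tcp_pos: [0.5676, 0.2538, 0.0404]
orientation: [-3.01, -0.9, -0.0]
contact_force: [-0.3, -0.2, -6.2]
grip_width: 0.0488
gripper_force: 55.2
```

Request:
move_arm(rows=[0,0,0.2,0,0,0,0.35,0,0,0,0.5,0,0,0,0.55,0,0,0,0.55,0,0,0,0.55,0])

```text
clock: 16.82
tcp_pos: [0.5675, 0.2536, 0.0349]
orientation: [3.01, 0.9, -0.0]
contact_force: [-2.0, 0.1, -2.2]
grip_width: 0.0486
gripper_force: 55.4
```

Contact with the floor is starting, so I'll release with a limited opening.

Request:
move_arm(rows=[0,0,0.05,0,0,0,0.05,0,0,0,0.05,0,0,0,0.05,0,0,0,0.05,0], fingers=0.72)

```text
clock: 17.45
tcp_pos: [0.5676, 0.2537, 0.0344]
orientation: [-3.01, -0.9, -0.0]
contact_force: [0.0, 0.7, -0.9]
grip_width: 0.0619
gripper_force: 0.0
```

Request:
move_arm(rows=[0,0,-1,0,0,0,-4,0,0,0,-9,0,0,0,-14,0,0,0,-16,0,0,0,-16,0])

```text
clock: 18.2
tcp_pos: [0.5682, 0.254, 0.1959]
orientation: [-3.01, -0.9, -0.005]
contact_force: [-0.3, -0.3, -0.4]
grip_width: 0.0613
gripper_force: 0.0
```

```bash
python3 - <<'E'
from m import *
p=r.camera_params("wrist"); f=r.grab_frame("wrist"); np.save("pics/w8.npy",p["world_from_camera"]); cv2.imwrite("pics/w8.png",f)
print(r.get_obs()["tcp_pos"])
B=lambda x:cv2.convertScaleAbs(x,alpha=1.8)
# cup rim in view 1 : light low-saturation blob
f1,p1=view(1); hsv=cv2.cvtColor(f1,cv2.COLOR_BGR2HSV); print(hsv[203,236],hsv[180,257],hsv[200,257],f1[203,236])
out=np.zeros((600,800,3),np.uint8); out[:400,:400]=B(rect(f,p,.52,.62,.2,.3,.04))
out[:400,400:]=B(rect(f1,p1,.37,.47,-.32,-.22,.068)); 
out[400:,:400]=cv2.resize(B(f)[100:350],(400,200)); cv2.imwrite("pics/w8v.png",out)
E
```

```text
[0.56735246 0.25333923 0.19397709]
[ 22  25 111] [20 44 70] [18 31 82] [100 108 111]
```

View pics/w8v.png

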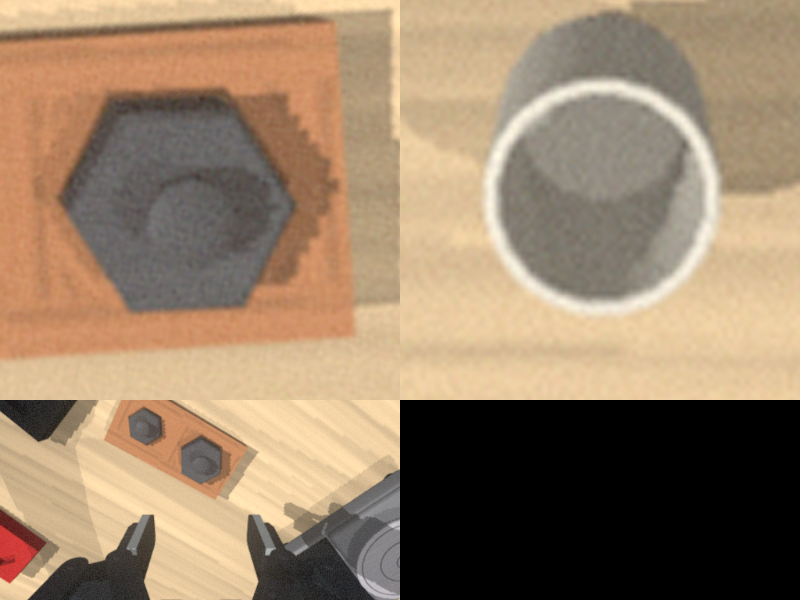

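The check weight sits flat in the pocket, with its hexagon centred at (178,204). The cup rim circle is centred at (202,196) in its rectified crop, which puts the cup at (0.421,-0.271). I'll go to the cup.

```bash
python3 -c "
from h import *
print(r.get_obs()['tcp_pos'],rel([.421,-.2707,.2],-90))"
```

```text
[0.56735246 0.25333923 0.19397709] (array([-41.  ,  35.77,  -0.58]), np.float64(33.3), np.float64(-56.7), array([-0., -0., -1.]))
```

Request:
move_arm(rows=[-3,2.5,0,0,-7,6,0,4,-11.5,10,0,8,-16,14,0,12,-20.5,18,0,16,-25,22,0,20,-29.5,26,0,24,-34,30,-0.5,28,-38,33.5,-0.5,31,-41,35.8,-0.5,33.3], fingers=1)

```text
clock: 19.5
tcp_pos: [0.4191, -0.2728, 0.1973]
orientation: [-3.14, 0.006, 0.006]
contact_force: [0.5, -0.2, -0.2]
grip_width: 0.0852
gripper_force: 0.0
```

Request:
move_arm(rows=[0,0,0,0,0,0,0,0,0,0,0,0])

```text
clock: 19.88
tcp_pos: [0.4217, -0.2692, 0.1986]
orientation: [-3.141, -0.004, 0.002]
contact_force: [0.1, 0.3, -0.4]
grip_width: 0.085
gripper_force: 0.0
```

```bash
python3 - <<'E'
from m import *
p=r.camera_params("wrist"); f=r.grab_frame("wrist"); np.save("pics/w9.npy",p["world_from_camera"]); cv2.imwrite("pics/w9.png",f)
print(r.get_obs()["tcp_pos"],rel([.421,-.2707,.045],-90),proj(p,[.421,-.2707,.068]))
a=cv2.convertScaleAbs(rect(f,p,.37,.47,-.32,-.22,.068),alpha=1.8)
g=cv2.medianBlur(cv2.cvtColor(a,cv2.COLOR_BGR2GRAY),7); print(np.percentile(g,[5,50,90,97,99]))
hs=cv2.cvtColor(a,cv2.COLOR_BGR2HSV); m=((hs[...,1]<45)&(hs[...,2]>170)).astype(np.uint8)
cs=cv2.findContours(m,0,cv2.CHAIN_APPROX_NONE)[0]
c=max(cs,key=len); (u,v),R_=cv2.minEnclosingCircle(c); print("rim",.47-v/4000,-.22-u/4000,R_/4000,cv2.contourArea(c)/(np.pi*R_**2))
E
```

```text
[ 0.42184495 -0.26931006  0.19882038] (array([-0.07,  0.15, 15.38]), np.float64(0.2), np.float64(-89.8), array([-0.001,  0.001, -1.   ])) [259.27139317 185.1246245 ]
[109. 174. 194. 213. 219.]
rim 0.42105134201049804 -0.2704301719665527 0.02990262222290039 0.9661541482150817
```

Request:
move_arm(rows=[-0.1,0.1,4,0,-0.1,0.1,9,0,-0.1,0.1,12.5,0,-0.1,0.1,14.5,0,-0.1,0.1,15.3,0,-0.1,0.1,15.3,0,-0.1,0.1,15.3,0])

```text
clock: 20.8
tcp_pos: [0.4213, -0.2718, 0.0472]
orientation: [3.141, 0.001, 0.002]
contact_force: [0.2, 0.4, -1.0]
grip_width: 0.0851
gripper_force: 0.0
```

Request:
move_arm(rows=[0,0,0,0,0,0,0,0,0,0,0,0,0,0,0,0,0,0,0,0,0,0,0,0], fingers=0.5, newtons=25)

```text
clock: 21.55
tcp_pos: [0.421, -0.2718, 0.0472]
orientation: [3.141, 0.0, 0.002]
contact_force: [-1.8, 1.3, 6.6]
grip_width: 0.0596
gripper_force: 25.7
```

Request:
move_arm(rows=[0,0,-1,0,0,0,-4,0,0,0,-8,0,0,0,-12,0,0,0,-13,0,0,0,-13,0,0,0,-13,0])

```text
clock: 22.42
tcp_pos: [0.4195, -0.2712, 0.1749]
orientation: [-3.14, -0.0, 0.004]
contact_force: [0.2, 0.1, -0.6]
grip_width: 0.0595
gripper_force: 27.9
```

```bash
python3 - <<'E'
from m import *
p=r.camera_params("wrist"); f=r.grab_frame("wrist"); np.save("pics/w10.npy",p["world_from_camera"]); cv2.imwrite("pics/w10.png",f)
t=r.get_obs()["tcp_pos"]; print(t,rel([.612,-.048,.17],-90))
x,y,z=t; h=z+.023
a=cv2.convertScaleAbs(rect(f,p,x-.05,x+.05,y-.05,y+.05,h),alpha=1.8)
hs=cv2.cvtColor(a,cv2.COLOR_BGR2HSV)
for V in (165,180):
    m=((hs[...,1]<45)&(hs[...,2]>V)).astype(np.uint8)
    c=max(cv2.findContours(m,0,cv2.CHAIN_APPROX_NONE)[0],key=len); (u,v),R_=cv2.minEnclosingCircle(c); print("rim rel",.05-v/4000,.05-u/4000,R_/4000,cv2.fitEllipse(c))
E
```

```text
[ 0.41953439 -0.27117726  0.174828  ] (array([ 19.25, -22.31,   0.46]), np.float64(0.0), np.float64(-90.0), array([-0.003,  0.001, -1.   ]))
rim rel -0.0015030288696289001 0.00046827316284180076 0.02788533020019531 ((175.16702270507812, 183.6536865234375), (191.6212921142578, 269.646728515625), 149.00814819335938)
rim rel -0.010624999999999996 0.0005000000000000004 0.026252702713012697 ((197.7143096923828, 205.190185546875), (198.89321899414062, 214.2089385986328), 88.08808135986328)
```

Request:
move_arm(rows=[1.5,-2,0,0,4.5,-5.5,0,0,8,-9.5,0,0,11.5,-13.5,0,0,15,-17.5,0,0,17.8,-20.8,0,0,19.1,-22.3,0,0,19.1,-22.3,0,0,19.1,-22.3,0,0,19.1,-22.3,0,0])

```text
clock: 23.72
tcp_pos: [0.6105, -0.0507, 0.1762]
orientation: [3.141, -0.004, -0.001]
contact_force: [0.5, 1.2, -2.0]
grip_width: 0.0594
gripper_force: 27.9
```

Request:
move_arm(rows=[0,0,1.5,0,0,0,3.5,0,0,0,5,0,0,0,5.7,0,0,0,6,0,0,0,6,0,0,0,6,0])

```text
clock: 24.6
tcp_pos: [0.6119, -0.0486, 0.1169]
orientation: [3.142, 0.0, 0.002]
contact_force: [0.2, -0.4, -1.2]
grip_width: 0.0593
gripper_force: 27.9
```

Request:
move_arm(rows=[0,0,0.3,0,0,0,0.6,0,0,0,0.8,0,0,0,0.9,0,0,0,1.0,0,0,0,1.05,0,0,0,1.05,0,0,0,1.05,0])

```text
clock: 25.6
tcp_pos: [0.6115, -0.0486, 0.1059]
orientation: [3.142, 0.0, 0.0]
contact_force: [-0.4, -0.0, -0.2]
grip_width: 0.0593
gripper_force: 27.9
```

Request:
move_arm(rows=[0,0,0.05,0,0,0,0.1,0,0,0,0.1,0])

```text
clock: 25.98
tcp_pos: [0.6115, -0.0486, 0.1049]
orientation: [3.142, 0.0, 0.0]
contact_force: [-1.3, 0.2, 1.2]
grip_width: 0.0597
gripper_force: 27.9
```

Contact is confirmed. I'll back off 1 mm and release.

Request:
move_arm(rows=[0,0,-0.1,0,0,0,-0.1,0])

```text
clock: 26.22
tcp_pos: [0.6115, -0.0486, 0.1058]
orientation: [3.142, 0.0, 0.0]
contact_force: [-0.9, 0.5, -0.6]
grip_width: 0.0594
gripper_force: 27.9
```

Request:
move_arm(rows=[0,0,0,0,0,0,0,0,0,0,0,0,0,0,0,0,0,0,0,0,0,0,0,0], fingers=1)

```text
clock: 26.98
tcp_pos: [0.6115, -0.0487, 0.1058]
orientation: [3.142, 0.0, 0.0]
contact_force: [-0.5, 0.2, -0.5]
grip_width: 0.0852
gripper_force: 0.0
```

Request:
move_arm(rows=[0,0,-1,0,0,0,-3,0,0,0,-6,0,0,0,-10,0,0,0,-12,0,0,0,-12,0,0,0,-12,0])

```text
clock: 27.85
tcp_pos: [0.611, -0.0487, 0.2255]
orientation: [3.142, 0.0, -0.001]
contact_force: [-1.1, 0.3, 0.1]
grip_width: 0.0854
gripper_force: 0.0
```

```bash
python3 - <<'E'
from m import *
p=r.camera_params("wrist"); f=r.grab_frame("wrist"); np.save("pics/w11.npy",p["world_from_camera"]); cv2.imwrite("pics/w11.png",f)
t=r.get_obs()["tcp_pos"]; print(t)
a=cv2.convertScaleAbs(rect(f,p,.56,.66,-.1,0,.127),alpha=1.8)
g=cv2.medianBlur(cv2.cvtColor(a,cv2.COLOR_BGR2GRAY),7)
for q in ((70,130),(112,126)):
    c=cv2.HoughCircles(g,cv2.HOUGH_GRADIENT,1,20,param1=80,param2=15,minRadius=q[0],maxRadius=q[1])
    print([(.66-v/4000,-u/4000,R_/4000) for u,v,R_ in (c[0][:3] if c is not None else [])])
hs=cv2.cvtColor(a,cv2.COLOR_BGR2HSV); m=(g>200).astype(np.uint8)
c=max(cv2.findContours(m,0,cv2.CHAIN_APPROX_NONE)[0],key=len); (u,v),R_=cv2.minEnclosingCircle(c); print("rim",.66-v/4000,-u/4000,R_/4000)
# tare from view 2
f2,p2=view(2); b=cv2.convertScaleAbs(rect(f2,p2,.49,.55,0,.06,.05,8000),alpha=1.8); g=cv2.medianBlur(cv2.cvtColor(b,cv2.COLOR_BGR2GRAY),9)
c=cv2.HoughCircles(g,cv2.HOUGH_GRADIENT,1,20,param1=50,param2=12,minRadius=70,maxRadius=105); print("tare",[(.55-v/8000,.06-u/8000,R_/8000) for u,v,R_ in c[0][:3]] if c is not None else None)
E
```

```text
[ 0.6107661  -0.04866773  0.22496953]
[(np.float32(0.630625), np.float32(-0.047875), np.float32(0.026025)), (np.float32(0.61137503), np.float32(-0.047125), np.float32(0.02625)), (np.float32(0.61287504), np.float32(-0.042125), np.float32(0.03125))]
[(np.float32(0.61137503), np.float32(-0.047625), np.float32(0.029424999)), (np.float32(0.608375), np.float32(-0.043625), np.float32(0.0305)), (np.float32(0.61212504), np.float32(-0.052875), np.float32(0.031075))]
rim 0.6198750000000001 -0.04625 0.0471416015625
tare [(np.float32(0.5228125), np.float32(0.0294375), np.float32(0.0107375)), (np.float32(0.5351875), np.float32(0.046187498), np.float32(0.0109125)), (np.float32(0.5201875), np.float32(0.052062497), np.float32(0.0126375))]
```

Request:
move_arm(rows=[-2,-2,0,0,-5,-4.5,0,0,-8,-7,0,0,-8.8,-7.8,0,0,-8.8,-7.8,4,0,-8.8,-7.8,9,0,-8.8,-7.8,13,0,-8.8,-7.8,14,0,-8.8,-7.8,14,0,-8.8,-7.8,14,0], fingers=0)

```text
clock: 29.15
tcp_pos: [0.5248, 0.0294, 0.0873]
orientation: [-3.141, 0.0, -0.004]
contact_force: [-0.2, -0.3, 0.4]
grip_width: -0.0001
gripper_force: 0.0
```

```bash
python3 - <<'E'
from m import *
o=r.get_obs();print(o['tcp_pos'],o['grip_width'],o['contact_force'],rel([.5228,.0294,.067],-90))
f3,p3=view(3); b=cv2.convertScaleAbs(rect(f3,p3,.49,.55,0,.06,.05,8000),alpha=1.8); g=cv2.medianBlur(cv2.cvtColor(b,cv2.COLOR_BGR2GRAY),9)
c=cv2.HoughCircles(g,cv2.HOUGH_GRADIENT,1,20,param1=50,param2=12,minRadius=75,maxRadius=100); print("tare",[(.55-v/8000,.06-u/8000,R_/8000) for u,v,R_ in c[0][:2]] if c is not None else None)
E
```

```text
[0.52478697 0.02942022 0.08727048] -7.705972840070645e-05 [-0.21812401 -0.32213898  0.44237473] (array([-0.2 ,  0.  ,  2.03]), np.float64(-0.0), np.float64(-90.0), array([ 0.003,  0.   , -1.   ]))
tare [(np.float32(0.52218753), np.float32(0.030062499), np.float32(0.0103)), (np.float32(0.50156254), np.float32(0.0313125), np.float32(0.010600001))]
```

Request:
move_arm(rows=[-0.2,0,0.8,0,-0.2,0,1.6,0,-0.2,0,2.0,0,-0.2,0,2.2,0,-0.2,0,2.35,0,-0.2,0,2.45,0,-0.2,0,2.45,0,-0.2,0,2.45,0])

```text
clock: 30.15
tcp_pos: [0.5213, 0.0293, 0.0614]
orientation: [3.141, 0.0, -0.0]
contact_force: [-2.6, 0.5, 2.5]
grip_width: 0.0
gripper_force: 1.5
```

Request:
move_arm(rows=[0,0,0.05,0,0,0,0.1,0,0,0,0.15,0,0,0,0.15,0,0,0,0.15,0])

```text
clock: 30.78
tcp_pos: [0.5214, 0.0293, 0.0601]
orientation: [3.141, 0.0, -0.0]
contact_force: [-4.4, 0.1, 6.8]
grip_width: -0.0
gripper_force: 3.5
```

Request:
move_arm(rows=[0,0,-0.5,0,0,0,-2,0,0,0,-5,0,0,0,-10,0,0,0,-14,0,0,0,-16,0,0,0,-16,0,0,0,-16,0])

```text
clock: 31.78
tcp_pos: [0.5211, 0.0292, 0.2194]
orientation: [3.141, 0.0, -0.001]
contact_force: [-0.3, -0.7, 0.1]
grip_width: -0.0001
gripper_force: 0.0
```

```bash
python3 - <<'E'
from m import *
t=r.camera_params("top"); f=r.grab_frame("top"); cv2.imwrite("pics/top1.png",f); o=r.get_obs(); print(o["tcp_pos"],o["contact_force"])
p=r.camera_params("wrist"); f=r.grab_frame("wrist")
a=cv2.convertScaleAbs(rect(f,p,.56,.66,-.1,0,.127),alpha=1.8); g=cv2.medianBlur(cv2.cvtColor(a,cv2.COLOR_BGR2GRAY),7)
c=cv2.HoughCircles(g,cv2.HOUGH_GRADIENT,1,20,param1=80,param2=15,minRadius=112,maxRadius=126)
print([(.66-v/4000,-u/4000,R_/4000) for u,v,R_ in c[0][:2]] if c is not None else None)
E
```

```text
[0.52088735 0.02924368 0.21896004] [ 0.10922725  0.15216739 -0.06037847]
[(np.float32(0.61137503), np.float32(-0.047625), np.float32(0.0294)), (np.float32(0.61287504), np.float32(-0.033375), np.float32(0.0291))]
```

The cup is still centred at (0.611,-0.048), so I'm handing in.

```bash
python3 -c "
from bench import r
print(r.hand_in())"
```

```text
the job is handed in; nothing more can be done
None
```

I handed the job in at about 32 s, and no verdict came back: the check weight was weighed and is flat in its pocket, the cup stands centred on the pan, and the tare key was pressed to its stop and released.

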